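# Test a plug-in relay on the bench tester

## Robot

A 6-joint arm with a two-finger parallel gripper is mounted at the origin on the work surface. World frame = base frame: x ahead of the robot, y to its left, z up, the work surface at z = 0. Lengths are in m, angles in rad, forces in N, time in s.
With the tool pointing down it reaches from about 0.375 to 0.975 m from the base axis. Payload 3.8 kg.
Tool frame: the origin (TCP) lies at the very end of the fingers, on their centre line; the grasp point (between the pads) lies 19 mm behind it; z points along the fingers, y is the line along which they close (so a half turn about z gives the same grasp; the last joint's range is limited). The gripper opens to 85 mm and grips with 20 to 120 N. Pads are 22 mm wide; open, the fingers measure 114 mm over their backs; the gripper's body (76 mm by 85 mm) begins 54 mm behind the grasp point. The pads swing forward as they close: fully open they stand 13 mm farther back than shut.
Start: joints at [-1.23, 0.264, 1.604, -0, 1.274, -0.037], TCP at [0.249, -0.627, 0.231] pointing down, gripper open.
Joint ranges: [-2.63, 2.63], [-0.94, 2.18], [0.31, 2.57], [-1.31, 4.45], [0, 2.66], [-2.55, 2.55]. Speed limits (rad/s): [2.57, 2.57, 3.14, 3.14, 3.14, 3.14].

## Interface

Orientations are given as a rotation vector (axis times angle).
In Python, from workcell import ctrl gives the robot as it stands. The module is installed in compiled form; this text tells all that it offers.
- The arm moves only by the shell command python3 -m creep 'ROWS'. ROWS is a JSON object of lists of equal length, an entry for each row: "grip": the closure, from 0 (fully open) to 1 (shut); "offset": the shift along the tool's x, y, z in cm, a list of three; "roll": the turn about the tool's z in degrees. In form: {"grip": [grip, ...], "offset": [[tx, ty, tz], ...], "roll": [roll, ...]}. A call has 1 to 12 rows; each row is the pose to reach, as a shift and turn from the pose commanded when the call began, along the tool's axes at that moment; what a row does not reach only later rows make up. A row lasts 1/10 s, in which the tool goes at most 50 mm and 8.59 degrees, less where a joint would pass 70% of its speed; a pose out of reach is approached as far as the arm can. A call with a gripper value outside its range is refused whole. The fingers move at their own pace and stop on an object; the grip force is fixed at half the most. Time passes only in rows, so rows that repeat a pose let the fingers close. It gives the time, the measured TCP pose, the force, the opening and the grip force at its end, in the units of the state.
- ctrl.sense(): the state, without advancing time (a new reading comes with each control period).
- ctrl.grab_frame(name): name is "side" or "top"; returns a dict with "pixels" (384x512x3 uint8, red, green, blue), "intrinsics" (3x3 intrinsics, pixels), "R" (3x3) and "t" (3): a world point X has camera coordinates R X + t. Camera axes: x right, y down, z forward; pixel columns grow to the right and rows downward; lengths in m; the calibration is good to about 2 mm. A picture is of the moment at which its call begins. There is no depth.
- ctrl.close_job(): hands the job in; it is judged then, once.
The state is a dict: "t": time; "q": joint angles; "qd": joint speeds; "joint_torque": joint torques, N m; "ee_pos": TCP position; "tool_rot": TCP orientation; "wrist_force": force on the tool from outside, world axes, zero at the start; "torque": the same for the moment, N m; "opening": finger opening in m; "gripper_force": force on a finger pad.
Only numpy, scipy, OpenCV 4.12 (cv2) and the standard library are available. Lean on these libraries where they do the work, as an engineer would, in place of code of your own. Each camera call takes 0.05 s, during which the arm holds its last target. There are 200 camera calls.

## Task

Test the green-topped relay from the yellow tray on the tester with the green plunger: plug it fully home into that tester's socket, then press the green plunger right down to its stop, hold it down for about a second, and let it spring back up, leaving the relay plugged in. Do not press the black plunger, and leave the other relays and everything else on the bench standing where they are.

Things in the scene. Friction and masses are not known exactly. Their poses are not given: they have to be found in the camera images.
- relay_green: Green-topped plug-in relay, the one to be tested, standing on its foot in a cell of the yellow tray. 34 x 28 mm housing (x by y), 42 mm tall, over a black rectangular plug foot 24 x 18 mm (x by y) and 12 mm deep; 54 mm tall overall. Origin: centre of the underside of the plug foot; z up, x along the foot's long side. About 60 g.
- tester_green: Relay tester with the green plunger and green stripe; its socket is empty. White fixed box 130 x 170 x 40 mm (x, y, z), origin: centre of its underside. On top: socket at x -15, y -45; plunger at x -15, y +45 in a steel bushing 28 mm across, 12 mm tall; grey strip 18 mm thick along the back at x +54, its top at z 70.
- socket_green (a point): Green tester's socket: the mouth centre of its rectangular hole, flush with the top face, 40 mm above the bench. Hole 26.5 mm along x, 20.5 mm along y, 14 mm deep, rim chamfered 2 mm; the foot's long side goes along the hole's x, either way round; home when the housing rests on the top face (relay origin 12 mm below this point).
- plunger_green_top (a point): The centre of the top of the green plunger head (disc 30 mm across, 10 mm thick). At rest 80 mm above the bench; at its stop 64 mm.
- plunger_green (a joint): Travel of the green plunger in m: 0 up at rest, 0.016 fully down at its stop. Spring: about 2 N to start, 8 N at the stop; it comes back up by itself.
- tester_black: Relay tester with the black plunger and black stripe, not to be used; the red-topped relay is in its socket. White fixed box 130 x 170 x 40 mm (x, y, z), origin: centre of its underside. On top: socket at x -15, y -45; plunger at x -15, y +45 in a steel bushing 28 mm across, 12 mm tall; grey strip 18 mm thick along the back at x +54, its top at z 70.
- plunger_black (a joint): Travel of the black plunger in m, 0 up, 0.016 down; same make as the green one (head top 80 mm above the bench). Not to be pressed.
- tray: Yellow fixed tray 100 x 260 x 18 mm (x by y by z), walls and floor 4 mm, three cells side by side along y (centres at y -85, 0, +85 mm); origin at the centre of its underside. One relay stands in each cell.
- relay_blue: Blue-topped relay in the tray, leave alone. 34 x 28 mm housing (x by y), 42 mm tall, over a black rectangular plug foot 24 x 18 mm (x by y) and 12 mm deep; 54 mm tall overall. Origin: centre of the underside of the plug foot; z up, x along the foot's long side.
- relay_orange: Orange-topped relay in the tray, leave alone. 34 x 28 mm housing (x by y), 42 mm tall, over a black rectangular plug foot 24 x 18 mm (x by y) and 12 mm deep; 54 mm tall overall. Origin: centre of the underside of the plug foot; z up, x along the foot's long side.
- relay_red: Red-topped relay with white housing, plugged into the black tester, leave alone. 34 x 28 mm housing (x by y), 42 mm tall, over a black rectangular plug foot 24 x 18 mm (x by y) and 12 mm deep; 54 mm tall overall. Origin: centre of the underside of the plug foot; z up, x along the foot's long side.
- spray_can: Tall silver cleaner bottle with red cap and blue label, 52 mm across, 190 mm tall, standing in front of the green tester. Origin: centre of its underside.
- bottle: Amber bottle with white cap, 50 mm across, 165 mm tall, standing in front of the tray. Origin: centre of its underside.
- jar: Clear jar with white lid, 60 mm across, 60 mm tall. Origin: centre of its underside.
- fan: Black square fan, 60 x 60 x 25 mm, lying flat. Origin: centre of its underside.
- screwdriver: Yellow-handled screwdriver, 180 mm long, lying along its x. Origin: under its middle.
Not all that is in view belongs to the job. What is shaped like the tester_green but pink is not meant. Leave any purple look-alike of the relay_green alone.

How it is judged:
By the outcome, as a careful person would: the job done as asked, in the order asked, and still so for the second after the job is handed in, with the robot touching nothing.
It also fails if it takes over 51 s, if anything falls off the work surface, if the arm or the gripper's body presses on something with over 40 N, if the wrist force passes 120 N, or if a joint passes its speed limit or range.

## Working session

There is one attempt and no reset: what is moved stays moved. The work goes in short steps, Python scripts to look and compute and a shell command to move; the robot and the scene stay as the last step left them, time stands still between calls to the robot, and variables do not carry over. Pictures are saved under pics/ and viewed, at most 10 in all, crops included, and the job is handed in when it is done.

```bash
mkdir -p pics
cat > h.py <<'E'
import numpy as np,cv2
from workcell import ctrl
def grab(n,save=None):
    f=ctrl.grab_frame(n)
    f={k:np.array(v) for k,v in f.items()}
    if save: cv2.imwrite('pics/'+save,f['pixels'][...,::-1])
    return f
def ray(f,u,v,z):
    K,R,t=f['intrinsics'],f['R'],f['t'];c=-R.T@t
    d=R.T@np.linalg.inv(K)@np.array([u,v,1.]);return c+d*(z-c[2])/d[2]
def proj(f,X):
    p=f['intrinsics']@(f['R']@np.array(X)+f['t']);return p[:2]/p[2]
E
python3 - <<'E'
from h import *
import pickle
s=ctrl.sense();print(s)
F={}
for n in('top','side'):
    F[n]=grab(n,n+'0.png');print(n,F[n]['intrinsics'].tolist(),(-F[n]['R'].T@F[n]['t']).tolist(),F[n]['R'].round(3).tolist())
pickle.dump(F,open('F0.pkl','wb'))
E
```

```text
{'t': 0.0, 'q': array([-1.22989988e+00,  2.64772772e-01,  1.60538235e+00, -1.25214629e-05,
        1.27369607e+00, -3.68769820e-02]), 'qd': array([ 5.62361936e-05, -2.07530041e-03,  8.22563074e-04, -2.05239932e-03,
       -1.56382231e-03, -1.73624103e-04]), 'joint_torque': array([-1.48533774e-03, -5.15117204e+01, -3.67315221e+01, -5.98315910e-04,
        1.31745322e-02,  9.77348975e-06]), 'ee_pos': array([ 0.24873811, -0.62670839,  0.2299443 ]), 'tool_rot': array([-3.08352377e+00, -5.89469619e-01,  5.55400565e-04]), 'wrist_force': array([-0.17532545, -1.18974623,  0.11606519]), 'torque': array([-0.04046392, -0.0026839 , -0.0206977 ]), 'gripper_force': 0.0, 'opening': 0.08537545376368887}
top [[451.9540104206768, 0.0, 256.5148838763687], [0.0, 451.9540104206768, 189.36922883087166], [0.0, 0.0, 1.0]] [0.3420528036485986, 0.01855699025640977, 1.2150283554686925] [[0.015, -1.0, 0.024], [-0.993, -0.018, -0.117], [0.117, -0.022, -0.993]]
side [[349.242423480149, 0.0, 252.07188831796006], [0.0, 349.242423480149, 184.88743482268202], [0.0, 0.0, 1.0]] [0.17630365681225033, 0.5815375607844531, 0.6000307421891742] [[-0.882, -0.47, -0.015], [-0.278, 0.547, -0.79], [0.38, -0.693, -0.613]]
```

View pics/top0.png

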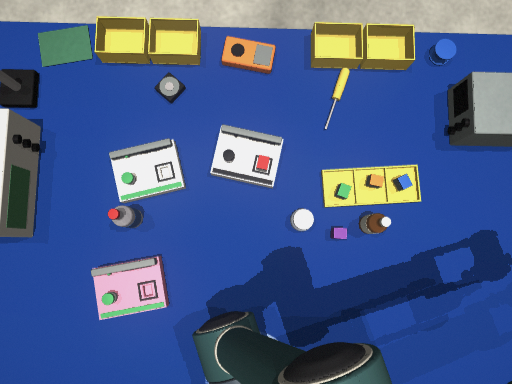

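View pics/side0.png

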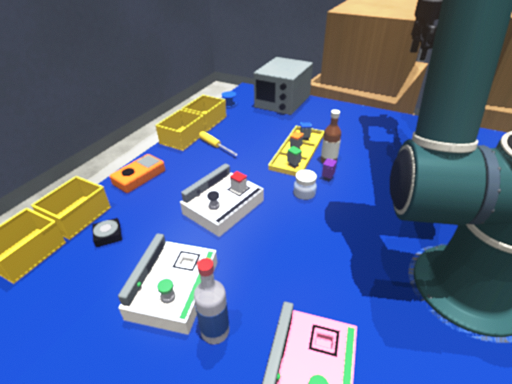

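Top view: the robot's candidates are the green-topped relay in the yellow tray at (344,190) and the purple look-alike standing outside it at (340,233); the green one in the tray fits. Testers: white box with green plunger (128,179), empty socket (165,172) and green stripe fits; the pink one at (130,288) and the black-plunger one at (247,156) do not. The spray can is at (120,215). The side view agrees.

Run:
```python
from h import *
import pickle
F=pickle.load(open('F0.pkl','rb'));f=F['top'];im=f['pixels'];hsv=cv2.cvtColor(im,cv2.COLOR_RGB2HSV)
def box(mask,x0,x1,y0,y1):
    m=np.zeros(mask.shape,np.uint8);m[y0:y1,x0:x1]=mask[y0:y1,x0:x1]
    cs,_=cv2.findContours(m,cv2.RETR_EXTERNAL,cv2.CHAIN_APPROX_NONE);return max(cs,key=cv2.contourArea),m
green=cv2.inRange(hsv,(45,110,50),(80,255,255))
print('px relay',hsv[190,344],'plg',hsv[179,128],'tray',hsv[202,350])
# relay
c,m=box(green,330,358,178,203);print('relay',cv2.minAreaRect(c),cv2.contourArea(c))
b=cv2.boxPoints(cv2.minAreaRect(c));print([ray(f,*p,.058)[:2].round(4).tolist() for p in b], ray(f,*cv2.minAreaRect(c)[0],.058).round(4))
c,m=box(green,115,140,168,188);(u,v),r=cv2.minEnclosingCircle(c);P=ray(f,u,v,.08);print('plunger',u,v,r,P.round(4))
# socket black ring
dark=cv2.inRange(hsv,(0,0,0),(180,255,90));c,m=box(dark,152,180,158,186);q=cv2.minAreaRect(c);print('sock',q,ray(f,*q[0],.04).round(4));print([ray(f,*p,.04)[:2].round(4).tolist() for p in cv2.boxPoints(q)])
big=cv2.resize(im[130:215,95:195],None,fx=4,fy=4,interpolation=cv2.INTER_CUBIC)
big2=cv2.resize(im[155:240,315:415],None,fx=4,fy=4,interpolation=cv2.INTER_CUBIC)
cv2.imwrite('pics/crop1.png',np.hstack([big,big2])[...,::-1])
```

```text
px relay [ 66 124 210] plg [ 66 125 208] tray [ 30 126 241]
relay ((343.84246826171875, 190.25343322753906), (10.650744438171387, 12.757484436035156), 20.556045532226562) 116.5
[[0.469, -0.2148], [0.5004, -0.2266], [0.4911, -0.2526], [0.4598, -0.2406]] [ 0.48   -0.2337  0.058 ]
plunger 127.0 177.5 5.590270042419434 [0.4999 0.3199 0.08  ]
sock ((171.59616088867188, 169.4807586669922), (15.689289093017578, 2.1572771072387695), 78.69007110595703) [0.5288 0.2155 0.04  ]
[[0.5486, 0.223], [0.5498, 0.2175], [0.5092, 0.208], [0.508, 0.2135]]
```

View pics/crop1.png

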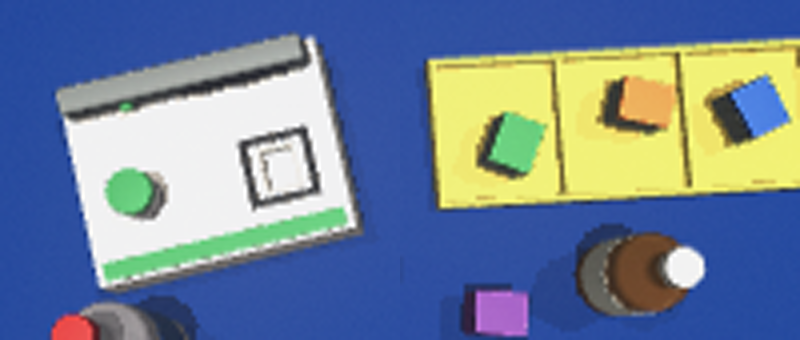

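The crop confirms it: green relay in the tray's left cell at about (344,190), purple one outside the tray at (440/… crop right half), and the white tester with green stripe and plunger, its socket ring centred at about (165,172). Now refine the socket and yaw values.

```bash
cat > m.py <<'E'
from h import *
def up(f,x0,x1,y0,y1,k=8):
    a=f['pixels'][y0:y1,x0:x1];a=cv2.resize(a,None,fx=k,fy=k,interpolation=cv2.INTER_CUBIC)
    return a,lambda p:((np.array(p)+.5)/k-.5+[x0,y0])
def big(m):
    cs,_=cv2.findContours(m,cv2.RETR_EXTERNAL,cv2.CHAIN_APPROX_NONE);return max(cs,key=cv2.contourArea)
def world(f,T,pts,z): return np.array([ray(f,*T(p),z)[:2] for p in pts])
def rect(f,T,c,z):
    w=(world(f,T,c.reshape(-1,2)[::2],z)*1e4).astype(np.float32);return w,cv2.minAreaRect(w)
E
python3 - <<'E'
from m import *
import pickle
F=pickle.load(open('F0.pkl','rb'))
def hs(a):return cv2.cvtColor(a,cv2.COLOR_RGB2HSV)
for n,B in (('top',dict(sock=(148,181,156,186),relay=(330,360,176,204),plg=(115,140,167,190),tst=(100,195,130,212))),
            ('side',dict(sock=(170,203,246,276),relay=(284,304,142,168),plg=(155,177,275,297)))):
    f=F[n]
    a,T=up(f,*B['sock']);m=(a.max(2)<110).astype(np.uint8)*255
    m=cv2.morphologyEx(m,cv2.MORPH_CLOSE,np.ones((5,5)))
    c=big(m);w,q=rect(f,T,c,.04);print(n,'sock',[np.round(x,1) for x in q])
    a,T=up(f,*B['plg']);m=cv2.inRange(hs(a),(50,100,150),(80,255,255));c=big(m);w,_=rect(f,T,c,.08);print(' plg',[np.round(x,1) for x in cv2.fitEllipse(w)])
    a,T=up(f,*B['relay']);m=cv2.inRange(hs(a),(50,90,150),(80,255,255));c=big(m);w,q=rect(f,T,c,.058);print(' relay',[np.round(x,1) for x in q])
    if n=='top':
        a,T=up(f,*B['tst']);m=cv2.inRange(hs(a),(50,80,150),(80,255,255));m[:500]=0;c=big(m);w,q=rect(f,T,c,.04);print(' stripe',q)
# tall obstacles
for k,p,z in(('cap',(113,215),.19),('amber',(386,222),.165),('purple',(340,233),.054)):print(k,ray(F['top'],*p,z).round(3))
E
```

```text
top sock [array([5237.5, 2338.8]), array([451. , 458.9]), np.float64(14.6)]
 plg [array([5002.9, 3204. ]), array([268.9, 273.1]), np.float64(134.7)]
 relay [array([ 4802.9, -2336.7]), array([277.5, 337.4]), np.float64(70.9)]
 stripe ((4628.12109375, 3038.0068359375), (114.12247467041016, 837.9932861328125), 14.744385719299316)
side sock [array([5389.4, 2559.6]), array([20. , 30.1]), np.float64(38.2)]
 plg [array([4996.1, 3220.3]), array([258.3, 280.5]), np.float64(49.1)]
 relay [array([ 4810. , -2323.8]), array([337.1, 403.6]), np.float64(70.9)]
cap [0.399 0.318 0.19 ]
amber [ 0.394 -0.309  0.165]
purple [ 0.37  -0.224  0.054]
```

```bash
cat > go.py <<'E'
import sys
from h import *
from scipy.spatial.transform import Rotation as Ro
def to(x,y,z,yang=None):
    s=ctrl.sense();R=Ro.from_rotvec(s['tool_rot']).as_matrix()
    off=R.T@(np.array([x,y,z])-s['ee_pos'])*100
    a=np.degrees(np.arctan2(R[1,1],R[0,1]))
    r=None if yang is None else -((yang-a+180)%360-180)
    print('t%.2f'%s['t'],'pos',s['ee_pos'].round(4),'yang %.2f'%a,'tilt',R[:,2].round(4),'F',s['wrist_force'].round(1),'open %.4f'%s['opening'],'| off cm',off.round(2),'roll',r)
if __name__=='__main__': to(*map(float,sys.argv[1:]))
E
python3 go.py .4803 -.2335 .23 -109.5
```

```text
t0.10 pos [ 0.2488 -0.6268  0.2301] yang -68.35 tilt [-7.e-04  2.e-03 -1.e+00] F [-0.4  1.   0.5] open 0.0855 | off cm [ 36.03 -28.01   0.07] roll 41.14627743110273
```

```bash
python3 -m creep '{"grip":[0,0,0,0,0,0,0,0,0,0,0,0],"offset":[[3.6,-2.8,0],[7.2,-5.6,0],[10.8,-8.4,0],[14.4,-11.2,0],[18,-14,0],[21.6,-16.8,0],[25.2,-19.6,0],[28.8,-22.4,0],[32.4,-25.2,0],[36,-28,0],[36,-28,0],[36,-28,0]],"roll":[4,8,12,16,20,24,28,32,36,41,41,41]}'; python3 go.py .4803 -.2335 .026 -109.5
```

```text
t: 1.3
ee_pos: [0.4804, -0.2333, 0.2309]
tool_rot: [3.098, -0.522, -0.001]
wrist_force: [0.3, -0.9, 0.5]
opening: 0.0855
gripper_force: 0.0
t1.30 pos [ 0.4804 -0.2333  0.2309] yang -109.14 tilt [-9.e-04 -0.e+00 -1.e+00] F [ 0.3 -0.9  0.5] open 0.0855 | off cm [1.000e-02 2.000e-02 2.049e+01] roll 0.35657365388740914
```

```bash
python3 -m creep '{"grip":[0,0,0,0,0,0,0],"offset":[[0,0,5],[0,0,10],[0,0,15],[0,0,18],[0,0,20],[0,0,20.4],[0,0,20.4]],"roll":[0,0,0,0,0,0,0]}'; python3 -m creep '{"grip":[0.2,0.4,0.6,0.8,0.8,0.9,1,1,1,1],"offset":[[0,0,0],[0,0,0],[0,0,0],[0,0,0],[0,0,0],[0,0,0],[0,0,0],[0,0,0],[0,0,0],[0,0,0]],"roll":[0,0,0,0,0,0,0,0,0,0]}'; python3 go.py .4803 -.2335 .20 -109.5
```

```text
t: 2.0
ee_pos: [0.4792, -0.2352, 0.0266]
tool_rot: [-3.096, 0.53, 0.003]
wrist_force: [0.4, -0.0, 0.3]
opening: 0.0857
gripper_force: 0.0
t: 3.0
ee_pos: [0.4812, -0.2348, 0.0285]
tool_rot: [3.096, -0.528, 0.003]
wrist_force: [-0.1, 0.1, 5.4]
opening: 0.0272
gripper_force: 59.6
t3.00 pos [ 0.4812 -0.2348  0.0285] yang -109.34 tilt [ 0.0017 -0.001  -1.    ] F [-0.1  0.1  5.4] open 0.0272 | off cm [ -0.1   -0.08 -17.15] roll 0.16290269890384934
```

```bash
python3 -m creep '{"grip":[1,1,1,1,1,1,1,1],"offset":[[0,0,-1],[0,0,-4],[0,0,-8],[0,0,-12],[0,0,-16],[0,0,-20],[0,0,-20],[0,0,-20]],"roll":[0,0,0,0,0,0,0,0]}'; python3 go.py .5235 .234 .227 -75.2
```

```text
t: 3.8
ee_pos: [0.4808, -0.2345, 0.2288]
tool_rot: [3.096, -0.528, 0.004]
wrist_force: [0.8, 0.5, -0.7]
opening: 0.0269
gripper_force: 59.1
t3.80 pos [ 0.4808 -0.2345  0.2288] yang -109.35 tilt [ 0.0024 -0.0013 -1.    ] F [ 0.8  0.5 -0.7] open 0.0269 | off cm [-11.49 -45.62   0.13] roll -34.14719012006006
```

```bash
python3 -m creep '{"grip":[1,1,1,1,1,1,1,1,1,1,1,1],"offset":[[-1.15,-4.5,0],[-2.3,-9,0],[-3.45,-13.5,0],[-4.6,-18,0],[-5.75,-22.5,0],[-6.9,-27,0],[-8.05,-31.5,0],[-9.2,-36,0],[-10.4,-40.5,0],[-11.5,-45.6,0],[-11.5,-45.6,0],[-11.5,-45.6,0]],"roll":[-4,-8,-12,-16,-20,-24,-28,-32,-34.1,-34.1,-34.1,-34.1]}'; python3 go.py .5235 .234 .10 -75.2
```

```text
t: 5.0
ee_pos: [0.5212, 0.2346, 0.2245]
tool_rot: [3.113, 0.408, -0.008]
wrist_force: [-0.1, -0.3, -0.8]
opening: 0.0275
gripper_force: 59.5
t5.00 pos [0.5212 0.2346 0.2245] yang -75.08 tilt [-0.0046 -0.0023 -1.    ] F [-0.1 -0.3 -0.8] open 0.0275 | off cm [ 0.27  0.1  12.45] roll 0.11681012812869085
```

```bash
python3 -m creep '{"grip":[1,1,1,1,1],"offset":[[0,0,4],[0,0,8],[0,0,12],[0,0,12],[0,0,12]],"roll":[0,0,0,0,0]}'; python3 go.py .5235 .234 .07 -75.2
python3 - <<'E'
from h import *
f=grab('side','side1.png');g=grab('top')
a=cv2.resize(f['pixels'][200:320,120:260],None,fx=4,fy=4,interpolation=cv2.INTER_CUBIC)[:,:400*2]
cv2.imwrite('pics/crop2.png',a[...,::-1]);cv2.imwrite('pics/top1.png',g['pixels'][...,::-1])
import pickle;pickle.dump({'side':f,'top':g},open('F1.pkl','wb'))
E
```

```text
t: 5.5
ee_pos: [0.5217, 0.2321, 0.1062]
tool_rot: [3.115, 0.401, -0.006]
wrist_force: [-0.3, -0.1, -0.8]
opening: 0.0271
gripper_force: 59.5
t5.50 pos [0.5217 0.2321 0.1062] yang -75.35 tilt [-0.0035 -0.0017 -1.    ] F [-0.3 -0.1 -0.8] open 0.0271 | off cm [ 0.23 -0.14  3.62] roll -0.14561511906714486
```

View pics/crop2.png

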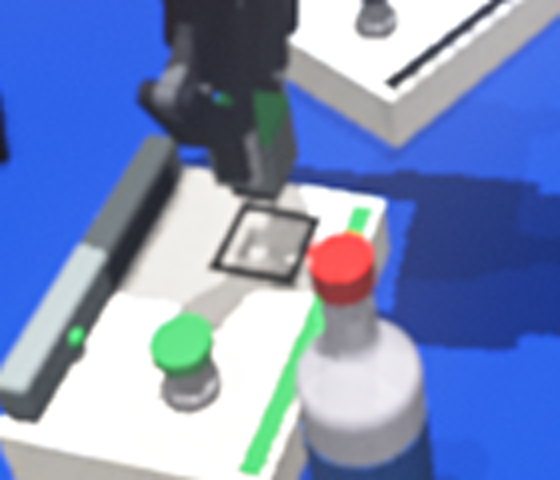

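The relay is held upright above the tester; the socket ring shows at side pixel ~(186.5,260). I'll check that against the top-view position.

```bash
python3 - <<'E'
from m import *
import pickle
f=pickle.load(open('F0.pkl','rb'))['side']
a,T=up(f,168,206,244,280);m=(a.max(2)<120).astype(np.uint8)*255
m=cv2.morphologyEx(m,cv2.MORPH_CLOSE,np.ones((9,9)))
c=big(m);h=cv2.convexHull(c);w,q=rect(f,T,h,.04);print(q)
print('eye',ray(f,186.5,260.4,.04).round(4))
print('pred',proj(f,[.5237,.2339,.04]))
E
python3 go.py .5246 .2345 .08 -75.2
```

```text
((5386.2529296875, 2555.33740234375), (24.82491111755371, 34.3033332824707), 15.540910720825195)
eye [0.5242 0.2331 0.04  ]
pred [186.46438325 260.75008348]
t5.60 pos [0.5246 0.2338 0.1096] yang -75.31 tilt [ 0.0031  0.0011 -1.    ] F [-0.   0.3 -0.6] open 0.0272 | off cm [ 0.01 -0.07  2.96] roll -0.11015735242668256
```

Run:
```python
from h import *
for i in range(14):
    ctrl.grab_frame('top');s=ctrl.sense();print(s['ee_pos'].round(4),s['tool_rot'].round(4),s['qd'].round(3))
```

```text
[0.525  0.2342 0.1101] [-3.1147 -0.4017 -0.0071] [ 0.006 -0.007 -0.005  0.001 -0.003  0.   ]
[0.525  0.2344 0.1102] [-3.1146 -0.4022 -0.0075] [ 0.005  0.001  0.003  0.003 -0.001  0.002]
[0.5248 0.2345 0.11  ] [-3.1146 -0.4025 -0.0071] [ 0.006  0.004  0.008 -0.    -0.002  0.   ]
[0.5245 0.2344 0.1097] [-3.1147 -0.4028 -0.0061] [ 0.002  0.006  0.011  0.    -0.001 -0.002]
[0.5242 0.2344 0.1092] [-3.1148 -0.403  -0.005 ] [ 0.004  0.007  0.009  0.001 -0.001  0.002]
[0.5238 0.2344 0.1088] [-3.115  -0.4032 -0.0039] [ 0.004  0.006  0.009  0.    -0.002 -0.001]
[0.5235 0.2343 0.1084] [-3.1152e+00 -4.0330e-01 -2.8000e-03] [ 0.004  0.007  0.009  0.    -0.003  0.002]
[0.5233 0.2342 0.108 ] [-3.1153e+00 -4.0340e-01 -1.8000e-03] [-0.001  0.007  0.003  0.    -0.001 -0.001]
[0.5231 0.2342 0.1078] [-3.1154e+00 -4.0350e-01 -1.1000e-03] [ 0.     0.004  0.005 -0.001 -0.003 -0.001]
[0.523  0.2341 0.1075] [-3.1155e+00 -4.0350e-01 -6.0000e-04] [ 0.001  0.004  0.004 -0.001 -0.     0.002]
[0.5229 0.2341 0.1074] [-3.1156e+00 -4.0350e-01 -2.0000e-04] [ 0.     0.003  0.002 -0.001 -0.001  0.002]
[0.5229 0.234  0.1073] [ 3.1155e+00  4.0340e-01 -1.0000e-04] [-0.001  0.002  0.001 -0.001 -0.001  0.001]
[0.5228 0.234  0.1072] [ 3.1155e+00  4.0330e-01 -3.0000e-04] [ 0.     0.002  0.001  0.001 -0.001 -0.002]
[0.5228 0.234  0.1072] [ 3.1155e+00  4.0330e-01 -4.0000e-04] [-0.001  0.001  0.001 -0.002 -0.     0.   ]
```

```bash
python3 go.py .5252 .2338 .070 -75.2; python3 -m creep '{"grip":[1,1,1,1,1,1,1,1,1,1,1,1],"offset":[[0.23,-0.08,1],[0.23,-0.08,2],[0.23,-0.08,2.6],[0.23,-0.08,3.2],[0.23,-0.08,3.5],[0.23,-0.08,3.7],[0.23,-0.08,3.7],[0.23,-0.08,3.7],[0.23,-0.08,3.7],[0.23,-0.08,3.7],[0.23,-0.08,3.7],[0.23,-0.08,3.7]],"roll":[0,0,0,0,0,0,0,0,0,0,0,0]}'; python3 go.py .5252 .2338 .0525 -75.2
```

```text
t6.30 pos [0.5228 0.234  0.1072] yang -75.25 tilt [-3.e-04 -1.e-04 -1.e+00] F [-0.8  0.1 -0.6] open 0.0271 | off cm [0.23 0.08 3.72] roll -0.04661392969029521
t: 7.5
ee_pos: [0.525, 0.2354, 0.0704]
tool_rot: [-3.116, -0.403, -0.0]
wrist_force: [0.3, -0.1, -1.0]
opening: 0.027
gripper_force: 59.5
t7.50 pos [0.525  0.2354 0.0704] yang -75.25 tilt [ 2.e-04  1.e-04 -1.e+00] F [ 0.3 -0.1 -1. ] open 0.0270 | off cm [-0.02  0.16  1.79] roll -0.05495602058431359
```

```bash
python3 -m creep '{"grip":[1,1,1,1,1,1],"offset":[[0,0.16,0],[0,0.16,0],[0,0.16,0],[0,0.16,0],[0,0.16,0.1],[0,0.16,0.2]],"roll":[0,0,0,0,0,0]}'
python3 - <<'E'
from h import *
f=grab('side');g=grab('top')
a=cv2.resize(f['pixels'][210:290,150:230],None,fx=6,fy=6,interpolation=cv2.INTER_CUBIC)
s=f
print([ (proj(f,X)-[150,210])*6 for X in ([.5237,.2339,.04],)])
b=cv2.resize(g['pixels'][140:200,130:190],None,fx=5,fy=5,interpolation=cv2.INTER_CUBIC);b=cv2.copyMakeBorder(b,0,180,0,0,cv2.BORDER_CONSTANT)
cv2.imwrite('pics/crop3.png',np.hstack([a,b])[...,::-1])
E
python3 go.py .5252 .2338 .0525 -75.2
```

```text
t: 8.1
ee_pos: [0.5254, 0.2338, 0.0682]
tool_rot: [-3.116, -0.403, -0.0]
wrist_force: [0.1, 0.7, -1.6]
opening: 0.0272
gripper_force: 59.5
[array([218.78629948, 304.50050086])]
t8.20 pos [0.5252 0.2338 0.068 ] yang -75.26 tilt [-4.e-04 -1.e-04 -1.e+00] F [ 0.5 -0.4 -0.4] open 0.0271 | off cm [ 0.01 -0.    1.55] roll -0.055023913791245604
```

View pics/crop3.png

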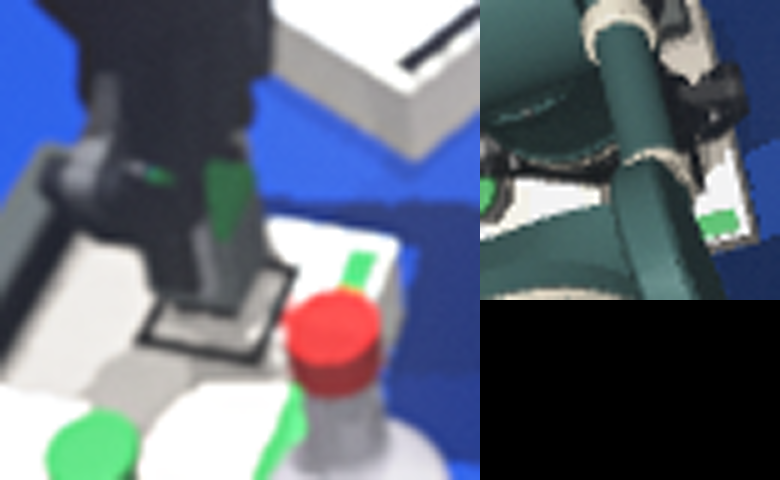

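The side crop shows the relay just above the ring, with the foot over the hole at crop (205,300), i.e. about pixel (184,260). Lowering gently.

```bash
python3 -m creep '{"grip":[1,1,1,1,1,1,1,1,1,1,1,1],"offset":[[0,0,0.1],[0,0,0.2],[0,0,0.2],[0,0,0.3],[0,0,0.4],[0,0,0.4],[0,0,0.5],[0,0,0.6],[0,0,0.6],[0,0,0.7],[0,0,0.7],[0,0,0.7]],"roll":[0,0,0,0,0,0,0,0,0,0,0,0]}';python3 go.py .5252 .2338 .0525 -75.2
```

```text
t: 9.4
ee_pos: [0.5253, 0.2338, 0.0612]
tool_rot: [3.116, 0.403, -0.0]
wrist_force: [-0.3, -0.4, -0.5]
opening: 0.0273
gripper_force: 59.5
t9.40 pos [0.5253 0.2338 0.0612] yang -75.25 tilt [-2.e-04 -1.e-04 -1.e+00] F [-0.3 -0.4 -0.5] open 0.0273 | off cm [-0.01 -0.    0.87] roll -0.05184644197527177
```

```bash
python3 -m creep '{"grip":[1,1,1,1,1,1,1,1,1,1],"offset":[[0,0,0.1],[0,0,0.2],[0,0,0.3],[0,0,0.4],[0,0,0.5],[0,0,0.6],[0,0,0.7],[0,0,0.8],[0,0,0.8],[0,0,0.8]],"roll":[0,0,0,0,0,0,0,0,0,0]}';python3 go.py .5252 .2338 .0525 -75.2
```

```text
t: 10.4
ee_pos: [0.5253, 0.2338, 0.0531]
tool_rot: [3.116, 0.403, -0.0]
wrist_force: [-0.9, -0.0, -0.6]
opening: 0.0274
gripper_force: 59.5
t10.40 pos [0.5253 0.2338 0.0531] yang -75.25 tilt [-1.e-04 -0.e+00 -1.e+00] F [-0.9 -0.  -0.6] open 0.0274 | off cm [-0.01 -0.    0.06] roll -0.04996521341593052
```

```bash
python3 -m creep '{"grip":[1,1,1,1,1,1],"offset":[[0,0,0.1],[0,0,0.1],[0,0,0.2],[0,0,0.2],[0,0,0.3],[0,0,0.3]],"roll":[0,0,0,0,0,0]}';python3 go.py .5252 .2338 .0525 -75.2
```

```text
t: 11.0
ee_pos: [0.5253, 0.2338, 0.0525]
tool_rot: [3.115, 0.403, -0.001]
wrist_force: [-7.3, -2.1, 14.3]
opening: 0.0271
gripper_force: 61.6
t11.00 pos [0.5253 0.2338 0.0525] yang -75.25 tilt [-3.e-04 -2.e-04 -1.e+00] F [-7.3 -2.1 14.3] open 0.0271 | off cm [-0.01 -0.   -0.  ] roll -0.049691045935190914
```

```bash
python3 -m creep '{"grip":[0.6,0.5,0.4,0.4,0.4,0.4,0.4,0.4],"offset":[[0,0,0],[0,0,0],[0,0,0],[0,0,0],[0,0,-0.5],[0,0,-1.5],[0,0,-3],[0,0,-5]],"roll":[0,0,0,0,0,0,0,0]}';python3 -m creep '{"grip":[0.4,0.4,0.4,0.7,1,1,1,1],"offset":[[0,0,-4],[0,0,-8],[0,0,-12],[0,0,-12],[0,0,-12],[0,0,-12],[0,0,-12],[0,0,-12]],"roll":[0,0,0,0,0,0,0,0]}';python3 go.py .5 .321 .215 -75.2
```

```text
t: 11.8
ee_pos: [0.5251, 0.2337, 0.1012]
tool_rot: [3.115, 0.403, -0.001]
wrist_force: [0.0, -0.1, 1.8]
opening: 0.0513
gripper_force: 0.0
t: 12.6
ee_pos: [0.5244, 0.2335, 0.2186]
tool_rot: [3.115, 0.403, -0.005]
wrist_force: [0.3, -0.8, 0.1]
opening: -0.0
gripper_force: 0.0
t12.60 pos [0.5244 0.2335 0.2186] yang -75.25 tilt [-0.0028 -0.0011 -1.    ] F [ 0.3 -0.8  0.1] open -0.0000 | off cm [-0.13 -9.09  0.36] roll -0.05447949376230099
```

```bash
python3 -m creep '{"grip":[1,1,1,1,1,1,1,1,1,1],"offset":[[-0.1,-4.5,0],[-0.1,-9.1,0],[-0.1,-9.1,0],[-0.1,-9.1,0],[-0.1,-9.1,0],[-0.1,-9.1,0],[-0.1,-9.1,0],[-0.1,-9.1,0],[-0.1,-9.1,0],[-0.1,-9.1,0]],"roll":[0,0,0,0,0,0,0,0,0,0]}'
python3 - <<'E'
from m import *
f=grab('side')
cv2.imwrite('pics/crop4.png',cv2.resize(f['pixels'][200:340,110:270],None,fx=4,fy=4,interpolation=cv2.INTER_CUBIC)[...,::-1])
for X in([.524,.2336,.082],[.500,.321,.08]):print(((proj(f,X)-[110,200])*4).round())
E
python3 go.py .5 .321 .09 -75.2
```

```text
t: 13.6
ee_pos: [0.5014, 0.3213, 0.2204]
tool_rot: [-3.116, -0.402, -0.0]
wrist_force: [0.5, -0.0, 0.3]
opening: -0.0001
gripper_force: 0.0
[295. 187.]
[220. 340.]
t13.65 pos [0.5014 0.3214 0.2204] yang -75.27 tilt [ 1.e-04  1.e-04 -1.e+00] F [ 0.  -0.5  0.3] open -0.0003 | off cm [-0.14  0.   13.04] roll -0.07458785323484562
```

View pics/crop4.png

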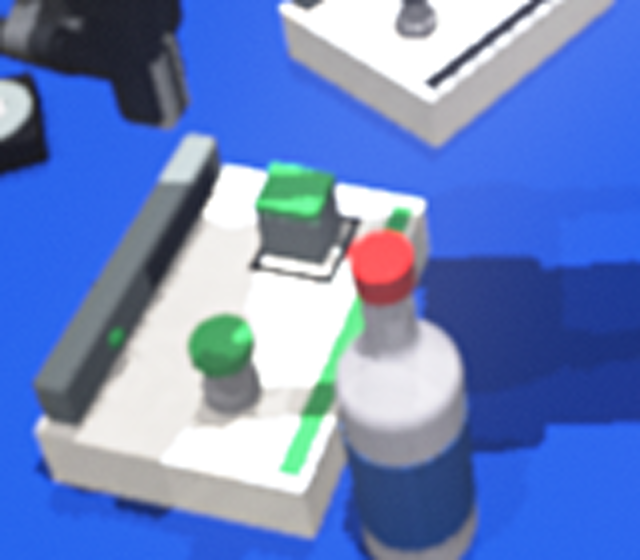

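The relay sits level with its top centre at crop (297,190), against a predicted (295,187), so it is home. The plunger head is at (220,343), against a predicted (220,340). Next: press.

```bash
python3 -m creep '{"grip":[1,1,1,1,1,1,1,1],"offset":[[-0.1,0,4],[-0.1,0,8],[-0.1,0,11],[-0.1,0,12.5],[-0.1,0,13],[-0.1,0,13],[-0.1,0,13],[-0.1,0,13]],"roll":[0,0,0,0,0,0,0,0]}'; python3 go.py .5 .321 .064 -75.2
```

```text
t: 14.45
ee_pos: [0.5017, 0.3222, 0.0924]
tool_rot: [-3.114, -0.403, -0.005]
wrist_force: [-0.7, -0.2, -0.3]
opening: -0.0001
gripper_force: 0.0
t14.45 pos [0.5017 0.3222 0.0924] yang -75.25 tilt [ 0.0032  0.0019 -1.    ] F [-0.7 -0.2 -0.3] open -0.0001 | off cm [-0.21  0.07  2.84] roll -0.054291535759460885
```

```bash
python3 -m creep '{"grip":[1,1,1,1,1,1,1,1],"offset":[[0,0,0.5],[0,0,1],[0,0,1.5],[0,0,2],[0,0,2.4],[0,0,2.7],[0,0,2.9],[0,0,2.9]],"roll":[0,0,0,0,0,0,0,0]}'; python3 go.py .5 .321 .064 -75.2
```

```text
t: 15.25
ee_pos: [0.5008, 0.3217, 0.0639]
tool_rot: [-3.115, -0.403, -0.001]
wrist_force: [-5.3, -2.5, 17.0]
opening: 0.0001
gripper_force: 8.9
t15.25 pos [0.5008 0.3217 0.0639] yang -75.25 tilt [ 6.e-04  4.e-04 -1.e+00] F [-5.3 -2.5 17. ] open 0.0001 | off cm [-0.1   0.04 -0.01] roll -0.049711524575627664
```

At the stop: z is 63.9 mm and the force is 17 N, above the 8 N spring. Hold, then release.

```bash
python3 -m creep '{"grip":[1,1,1,1,1,1,1,1,1,1,1,1],"offset":[[0,0,0.05],[0,0,0.05],[0,0,0.05],[0,0,0.05],[0,0,0.05],[0,0,0.05],[0,0,0.05],[0,0,0.05],[0,0,0.05],[0,0,-2],[0,0,-5],[0,0,-10]],"roll":[0,0,0,0,0,0,0,0,0,0,0,0]}'; python3 -m creep '{"grip":[1,1,1,1,1,1,1,1,1,1],"offset":[[0,0,-5],[0,0,-6],[0,0,-6],[0,0,-6],[0,0,-6],[0,0,-6],[0,0,-6],[0,0,-6],[0,0,-6],[0,0,-6]],"roll":[0,0,0,0,0,0,0,0,0,0]}'
python3 - <<'E'
from m import *
f=grab('side')
cv2.imwrite('pics/crop5.png',f['pixels'][...,::-1])
E
python3 go.py .5 .321 .25
```

```text
t: 16.45
ee_pos: [0.4972, 0.3195, 0.1577]
tool_rot: [3.112, 0.403, -0.013]
wrist_force: [1.0, 0.9, -1.0]
opening: 0.0001
gripper_force: 0.0
t: 17.45
ee_pos: [0.5003, 0.3213, 0.2212]
tool_rot: [3.116, 0.403, -0.0]
wrist_force: [0.9, -0.0, -0.3]
opening: -0.0001
gripper_force: 0.0
t17.50 pos [0.5003 0.3213 0.2213] yang -75.25 tilt [ 1.e-04  1.e-04 -1.e+00] F [-0.4 -0.2 -0.8] open 0.0000 | off cm [-0.04  0.02 -2.87] roll None
```

View pics/crop5.png

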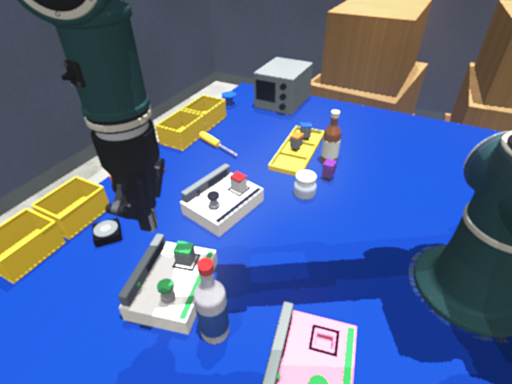

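The relay is plugged in at (184,250), the plunger is back up at (166,287), and everything else stands where it was. Handing in.

```bash
python3 -c "
from workcell import ctrl
print(ctrl.close_job())"
```

```text
the job is handed in; nothing more can be done
None
```

The green relay is plugged fully home in the green tester; I pressed the green plunger to its stop, held it for about a second and let it spring back up, then handed the job in at about 17.5 s of robot time.

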